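Turn the pump cover over with the gasket scraper

TASK

The flat cover lies green face up on the low wooden end of the turn-over block: pick up the gasket scraper by its handle, slide its blade under the cover's overhanging edge and tip the cover up and over the step, so that it lies flat on the black rubber with its gasket side up, ready for scraping. Then push it with the scraper along the rubber until it sits square against the steel stop, and lay the scraper flat on the bench, off the block. Touch the cover only with the scraper, never with the gripper, and leave the mug, the tape and the pot where they stand.

Things in the scene. Friction and masses are not known exactly. Their poses are not given: they have to be found in the camera images.
- cover: Flat aluminium cover, 100 (x) x 120 (y) x 10 mm (z), about 0.3 kg, loose; origin at its centre. +z: green painted face; -z: bare face with brown gasket frame. It starts +z up, nearly aligned with the block's axes, its +x edge 5 to 13 mm from the step; its -x edge overhangs the end of the block by 35 to 43 mm, underside 22 mm above the bench, only the bench below it.
- block: Wooden turn-over block, 222 x 150 mm, fixed (place and yaw vary). Origin at bench level under the middle of the step; +x points over the step to the stop, z up. Bare wood x=-70 to 0 mm, top at z=22 mm; black rubber x=0 to 140 mm, top at z=28 mm (so a 6 mm step up at x=0); steel stop bar x=140 to 152 mm, top at z=42 mm; all over the full width y=-75 to 75 mm.
- stop_face (a point): Middle of the stop bar's face that looks to the cover, 33 mm above the bench, at block x=140 mm. A cover tipped up over the step pivots on it and falls on the rubber with about 40 mm left to this face.
- scraper: Gasket scraper, 180 mm long along y, 0.09 kg, loose, flat on the bench. Origin mid-length at the handle's underside. Wooden handle 24 mm wide (x), 16 mm high (z=0 to 16 mm), y=-10 to 90 mm; steel blade 40 mm wide, 2 mm thick (z=7 to 9 mm), y=-10 mm to its tip at y=-90 mm: the blade points to -y.
- scraper_grip (a point): Grip point in the handle, near the centre of mass, half-way up (8 mm above the handle's underside); 110 mm from the blade's tip; axes as the scraper's.
- scraper_tip (a point): Middle of the blade's front edge, half-way through its thickness; axes as the scraper's.
- mug: White mug, 82 mm across, 85 mm high, bystander; origin under its centre.
- tape: Roll of masking tape lying flat, 106 mm across, 25 mm high, bystander; origin under its centre.
- pot: Grey pot, 104 mm across, 96 mm high, bystander; origin under its centre.
Not all that is in view belongs to the job. Of the things that look like the cover, the larger one is meant.

How it is judged:
On the way, in this order (a step that is already met when the one before it is completed fails the run):
1. the scraper tips the cover up: tilted more than 30 degrees and touched by the scraper (angle between cover's own z axis and vertical between 0.52 and 2 rad and contact force between scraper and cover above 0.1 N).
2. the cover lies still and flat on the rubber, gasket side up (angle between cover's own z axis and vertical above 3.06 rad and z of cover in the frame of block between 0.029 and 0.037 m and y of cover in the frame of block between -0.03 and 0.03 m and linear speed of cover below 0.02 m/s), for 0.2 s.
3. the cover has been pushed square against the stop (angle between cover's own z axis and vertical above 3.06 rad and z of cover in the frame of block between 0.029 and 0.037 m and y of cover in the frame of block between -0.03 and 0.03 m and x of cover in the frame of block above 0.085 m and angle between the x axis of cover and the x axis of block, either way round below 0.06 rad), for 0.2 s.
At the end, for the whole second after the job is handed in: The cover lies flat on the rubber, gasket side up (within 0.08 rad), its edge within 5 mm of the stop and square to it within 0.06 rad, its centre within 30 mm of the block's centre line; the scraper lies flat on the bench, touching neither block nor cover; everything is at rest (all of step 3 and linear speed of each of cover, scraper below 0.01 m/s and height (world z) of scraper_grip below 0.013 m and height (world z) of scraper_tip below 0.016 m and contact force between scraper and block below 0.1 N and contact force between scraper and cover below 0.1 N).
It fails at once if the gripper or arm touches the cover (contact force between any of the fingers, the arm and cover above 0.5 N).
It fails at once if the mug, the tape or the pot is moved by more than 20 mm (distance of any of mug, tape, pot from where it was at the start of the episode above 0.02 m).
It also fails if it takes over 61 s, if anything falls off the work surface, if the arm or the gripper's body presses on something with over 40 N, if the wrist force passes 120 N, or if a joint passes its speed limit or range.

ROBOT

A 7-joint arm with a two-finger parallel gripper is mounted at the origin on a cart in front of the work surface, level with it; the furniture and walls round the work are solid. World frame = base frame: x ahead of the robot, y to its left, z up, the work surface at z = 0. Lengths are in m, angles in rad, forces in N, time in s.
With the tool pointing down it reaches from about 0.425 to 0.925 m from the base axis. Payload 6.8 kg.
Tool frame: the origin (TCP) lies on the centre line of the jaws, within the pads' length; the fingertips stand 14 mm ahead of it and the grasp point (between the pads) lies 5 mm behind it (r.tips_ahead is the distance from the TCP to the fingertips, in m); z points along the fingers, y is the line along which they close (so a half turn about z gives the same grasp; the last joint's range is limited). The gripper opens to 85 mm and grips with 20 to 120 N. Pads are 22 mm wide; open, the fingers measure 114 mm over their backs; the gripper's body (76 mm by 85 mm) begins 54 mm behind the grasp point. The pads swing forward as they close: fully open they stand 13 mm farther back than shut.
Start: joints at [-1.345, 0.477, 0.022, 1.555, -0.011, 1.109, -0.083], TCP at [0.221, 0.638, 0.245] pointing down, gripper open.
Joint ranges: [-2.96, 2.96], [-0.34, 2.1], [-1.41, 1.46], [0.24, 2.44], [-1.37, 4.51], [0.17, 1.92], [-2.96, 2.96]. Speed limits (rad/s): [2.39, 2.39, 3.14, 3.14, 3.14, 3.14, 3.14].

INTERFACE

Orientations are given as a rotation vector (axis times angle).
In Python, from bench import r, eyes gives the robot as it stands.
- The arm moves only by the tool step_arm, never from a script. Its argument "rows" is a list of rows, each a list of 6 numbers: the shift along the world's x, y, z in units of 60 cm (1.0 is 60 cm), then the turn, a rotation vector about the world's x, y, z in units of pi rad (1.0 is pi rad). In form: [[x, y, z, rx, ry, rz], ...]. A call has 1 to 5 rows; each row is the pose to reach, as a shift and turn from the pose commanded when the call began, turning the shorter way round; what a row does not reach only later rows make up. A row lasts 1/12 s, in which the tool goes at most 41.7 mm and 7.16 degrees, less where a joint would pass 70% of its speed; a pose out of reach is approached as far as the arm can. A call with a number of a shift or a turn outside -1 to 1 is refused whole. A call with a gripper value outside its range is refused whole. "jaw" is the closure, from 0 (fully open) to 1 (shut), set as the call begins (left out, the last holds). The fingers move at their own pace and stop on an object; "squeeze" is the grip in N (left out, the last holds). Time passes only in rows, so rows that repeat a pose let the fingers close. It gives the time, the measured TCP pose, the force, the opening and the grip force at its end, in the units of the state.
- r.get_obs(): the state, without advancing time (a new reading comes with each control period).
- eyes.grab_frame(name): name is "side" or "top"; returns the picture (420x560x3 uint8, red, green, blue); there is no depth.
- eyes.camera_info(name): a dict with "mtx" (3x3 intrinsics, pixels), "extrinsics" (4x4, takes a point from camera to world coordinates). Camera axes: x right, y down, z forward; pixel columns grow to the right and rows downward; lengths in m; the calibration is good to about 2 mm. A picture is of the moment at which its call begins. camera_info takes no time and is no camera call.
- r.hand_in(): hands the job in; it is judged then, once.
The state is a dict: "clock": time; "joints": joint angles; "qvel": joint speeds; "tau": joint torques, N m; "tcp_pos": TCP position; "orientation": TCP orientation; "contact_force": force on the tool from outside, world axes, zero at the start; "moment": the same for the moment, N m; "grip_width": finger opening in m; "gripper_force": force on a finger pad.
Only numpy, scipy, OpenCV 4.12 (cv2) and the standard library are available. Lean on these libraries where they do the work, as an engineer would, in place of code of your own. Each camera call takes 0.05 s, during which the arm holds its last target. There are 200 camera calls.

## Working session

There is one attempt and no reset: what is moved stays moved. The work goes in short steps, Python scripts to look and compute and a tool call to move; the robot and the scene stay as the last step left them, time stands still between calls to the robot, and variables do not carry over. Pictures are saved under pics/ and viewed, at most 10 in all, crops included, and the job is handed in when it is done.

Besides the shell and the picture viewer there is one more tool, called after "Call:" as name([rows], argument=value, ...), one row to a line, values as JSON. step_arm: Moves the arm, as the interface text tells. Shifts and turns lie within -1 to 1; 1 stands for 60 cm of shift or pi rad of turn. Its arguments: {"type":"object","properties":{"rows":{"type":"array"},"jaw":{"type":"number"},"squeeze":{"type":"number"}},"required":["rows"]}

```bash
ls; mkdir -p pics; python3 - <<'E'
from bench import r, eyes
import cv2, numpy as np
a=eyes.grab_frame("top"); b=eyes.grab_frame("side")
np.save("pics/top0.npy",a);np.save("pics/side0.npy",b)
cv2.imwrite("pics/top0.png",a[:,:,::-1]);cv2.imwrite("pics/side0.png",b[:,:,::-1])
np.set_printoptions(precision=4,suppress=True)
for n in("top","side"):
    c=eyes.camera_info(n);print(c)
print(r.get_obs(), r.tips_ahead)
E
```

```text
pics
{'mtx': array([[453.8239,   0.    , 278.4828],
       [  0.    , 453.8239, 211.7004],
       [  0.    ,   0.    ,   1.    ]]), 'extrinsics': array([[ 0.0215, -0.9864,  0.1627,  0.43  ],
       [-0.9996, -0.0185,  0.0201,  0.0541],
       [-0.0168, -0.1631, -0.9865,  1.25  ],
       [ 0.    ,  0.    ,  0.    ,  1.    ]])}
{'mtx': array([[533.3247,   0.    , 285.8455],
       [  0.    , 533.3247, 206.1693],
       [  0.    ,   0.    ,   1.    ]]), 'extrinsics': array([[-0.9839, -0.0585,  0.1689,  0.3523],
       [-0.1778,  0.4208, -0.8896,  1.4433],
       [-0.019 , -0.9053, -0.4244,  0.7177],
       [ 0.    ,  0.    ,  0.    ,  1.    ]])}
{'clock': 0.1, 'joints': array([-1.3451,  0.4777,  0.0224,  1.5563, -0.0115,  1.1093, -0.0831]), 'qvel': array([ 0.0018, -0.0011, -0.0004, -0.0022,  0.0011,  0.0007,  0.0005]), 'tau': array([  0.004 , -59.7762,   1.6134, -28.1958,   0.0128,   0.005 ,
        -0.    ]), 'tcp_pos': array([0.221 , 0.6372, 0.2444]), 'orientation': array([-0.5219, -3.0978,  0.0026]), 'contact_force': array([ 0.8098, -0.1548, -0.3237]), 'moment': array([ 0.0029, -0.0013, -0.0154]), 'gripper_force': 0.0, 'grip_width': 0.08516882946974837} 0.014
```

View pics/top0.png

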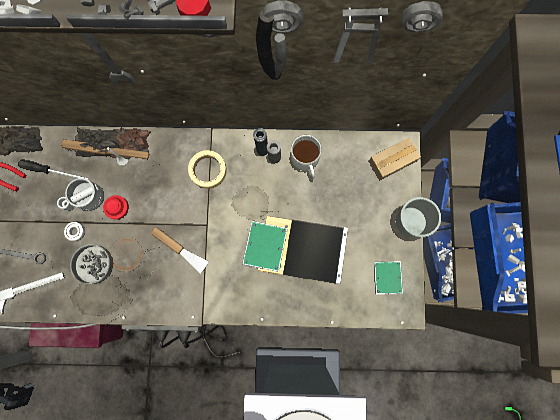

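View pics/side0.png

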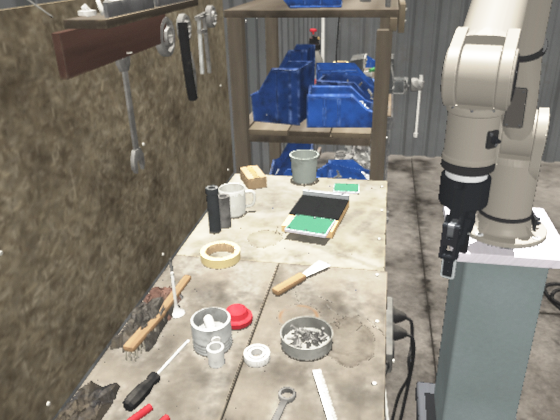

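Top view: cover at (265,246) overhanging the block's wooden end, rubber (315,250), stop (345,255), gasket scraper handle (168,238) with blade tip at ~(202,267), tape (207,168), mug (305,152), pot (415,217). The large green sheet is the cover; the small green one at (388,277) is a decoy. Scraper candidates: (180,250) is the wood handle and wide blade; chisel (105,150), screwdriver (50,168) are not.

```bash
cat > h.py <<'E'
import numpy as np, cv2
from bench import r, eyes
np.set_printoptions(precision=4,suppress=True)
def ray(n,uv,z):
    c=eyes.camera_info(n);E=c["extrinsics"];uv=np.atleast_2d(uv).astype(float)
    d=np.c_[uv,np.ones(len(uv))]@np.linalg.inv(c["mtx"]).T@E[:3,:3].T
    o=E[:3,3];return o+d*((z-o[2])/d[:,2])[:,None]
def proj(n,P):
    c=eyes.camera_info(n);E=c["extrinsics"];p=(np.atleast_2d(P)-E[:3,3])@E[:3,:3]
    p=p@c["mtx"].T;return p[:,:2]/p[:,2:]
def big(mask,box):
    m=np.zeros(mask.shape,np.uint8);x0,y0,x1,y1=box;m[y0:y1,x0:x1]=mask[y0:y1,x0:x1]
    cs,_=cv2.findContours(m,cv2.RETR_EXTERNAL,cv2.CHAIN_APPROX_NONE)
    return max(cs,key=cv2.contourArea)[:,0].astype(np.float32)
def rect(pts):
    (c,s,a)=cv2.minAreaRect(pts[:,:2].astype(np.float32));return np.array(c),s,a,cv2.boxPoints((c,s,a))
E
python3 - <<'E'
from h import *
a=np.load("pics/top0.npy");h=cv2.cvtColor(a,cv2.COLOR_RGB2HSV);H,S,V=[h[...,i].astype(int) for i in range(3)]
def show(nm,mask,box,z):
    c=big(mask.astype(np.uint8),box);R=rect(ray("top",c,z));print(nm,R[0],np.array(R[1]),R[2],"\n",R[3]);return c
show("cover",(H>60)&(H<90)&(S>80),(235,210,300,280),.032)
show("rubber",(V<60),(270,205,350,290),.028)
show("decoy",(H>60)&(H<90)&(S>80),(360,250,420,310),.003)
show("wood",(H>12)&(H<32)&(S>70)&(V>120),(240,205,300,290),.022)
show("handle",(H>5)&(H<25)&(S>85)&(V>90),(140,215,190,260),.016)
show("blade",(S<40)&(V>185),(165,235,220,280),.009)
show("stop",(S<40)&(V>170),(325,215,355,290),.042)
c=a[200:300,130:370];cv2.imwrite("pics/c1.png",cv2.resize(c,None,fx=3.3,fy=3.3,interpolation=cv2.INTER_CUBIC)[:,:,::-1])
E
```

```text
cover [0.5373 0.114 ] [0.0946 0.1139] 79.5877685546875 
 [[0.4728 0.0778]
 [0.5848 0.0572]
 [0.6019 0.1502]
 [0.4899 0.1708]]
rubber [ 0.526 -0.016] [0.1409 0.15  ] 82.09272766113281 
 [[ 0.442  -0.0755]
 [ 0.5906 -0.0961]
 [ 0.61    0.0434]
 [ 0.4614  0.064 ]]
decoy [ 0.4619 -0.221 ] [0.0813 0.0669] 2.335343599319458 
 [[ 0.4199 -0.1892]
 [ 0.4226 -0.2561]
 [ 0.5039 -0.2528]
 [ 0.5011 -0.1859]]
wood [0.5658 0.0669] [0.1311 0.061 ] 23.582454681396484 
 [[0.4935 0.0686]
 [0.5179 0.0127]
 [0.6381 0.0652]
 [0.6136 0.1211]]
handle [0.5494 0.3845] [0.0988 0.0231] 55.79368209838867 
 [[0.5121 0.3501]
 [0.5312 0.3371]
 [0.5867 0.4188]
 [0.5677 0.4318]]
blade [0.5022 0.3066] [0.0804 0.0361] 47.341148376464844 
 [[0.4617 0.2892]
 [0.4883 0.2648]
 [0.5427 0.3239]
 [0.5162 0.3483]]
stop [ 0.5189 -0.0911] [0.0221 0.1535] 86.90519714355469 
 [[ 0.4416 -0.098 ]
 [ 0.5949 -0.1063]
 [ 0.5961 -0.0842]
 [ 0.4428 -0.0759]]
```

View pics/c1.png

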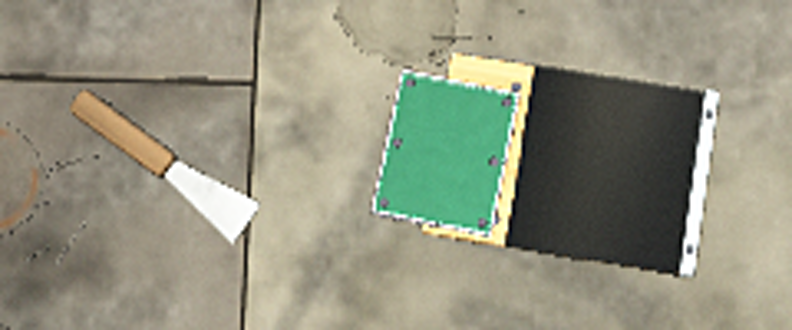

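The crop confirms the choice: scraper with handle top left and blade lower right; large green cover overhanging the wooden end. Rubber measures 141×150 mm and the handle 99×23 mm, which match the given sizes. The cover's centre lies at block (-60,-7) mm, yaw 2.5°, which fits the given gap and overhang. Moving above the handle.

Call:
step_arm([
  [0.1767,-0.1494,-0.0667,0,0,-0.195],
  [0.1767,-0.1494,-0.0667,0,0,-0.195],
  [0.1767,-0.1494,-0.0667,0,0,-0.195],
  [0.1767,-0.1494,-0.0667,0,0,-0.195],
  [0.1767,-0.1494,-0.0667,0,0,-0.195],
], jaw=0.4, squeeze=80)

```text
clock: 0.52
tcp_pos: [0.3329, 0.542, 0.2035]
orientation: [1.451, 2.782, -0.007]
contact_force: [-0.4, 0.5, 0.5]
grip_width: 0.0513
gripper_force: 0.0
```

Call:
step_arm([
  [0.1767,-0.1494,-0.0667,0,0,-0.195],
  [0.1767,-0.1494,-0.0667,0,0,-0.195],
  [0.1767,-0.1494,-0.0667,0,0,-0.195],
  [0.1767,-0.1494,-0.0667,0,0,-0.195],
  [0.1767,-0.1494,-0.0667,0,0,-0.195],
])

```text
clock: 0.93
tcp_pos: [0.4379, 0.4519, 0.1637]
orientation: [2.222, 2.214, -0.004]
contact_force: [-0.2, -0.9, 0.5]
grip_width: 0.0512
gripper_force: 0.0
```

Call:
step_arm([
  [0.1767,-0.1494,-0.0667,0,0,-0.195],
  [0.1767,-0.1494,-0.0667,0,0,-0.195],
  [0.1767,-0.1494,-0.0667,0,0,-0.195],
  [0.1767,-0.1494,-0.0667,0,0,-0.195],
  [0.1767,-0.1494,-0.0667,0,0,-0.195],
])

```text
clock: 1.35
tcp_pos: [0.5432, 0.362, 0.1239]
orientation: [2.786, 1.442, -0.002]
contact_force: [-0.1, 0.3, -0.2]
grip_width: 0.051
gripper_force: 0.0
```

Call:
step_arm([
  [-0.008,0.01,-0.1,0,0,0.005],
  [-0.008,0.01,-0.1,0,0,0.005],
  [-0.008,0.01,-0.1,0,0,0.005],
  [-0.008,0.01,-0.1,0,0,0.005],
])

```text
clock: 1.68
tcp_pos: [0.5336, 0.3744, 0.0643]
orientation: [2.767, 1.486, -0.004]
contact_force: [-0.4, -0.6, -0.5]
grip_width: 0.0516
gripper_force: 0.0
```

```bash
python3 - <<'E'
from h import *
from scipy.spatial.transform import Rotation as R
a=eyes.grab_frame("top");o=r.get_obs();print(o["tcp_pos"],R.from_rotvec(o["orientation"]).as_matrix()[:,1:])
c=eyes.grab_frame("side")
t=a[200:290,120:260];cv2.imwrite("pics/c2.png",np.hstack([cv2.resize(t,(560,360)),cv2.resize(c[190:310,240:340],(240,360)) ])[:,:,::-1])
E
```

```text
[0.5348 0.3748 0.0658] [[ 0.8336  0.0004]
 [-0.5523 -0.0002]
 [ 0.0005 -1.    ]]
```

View pics/c2.png

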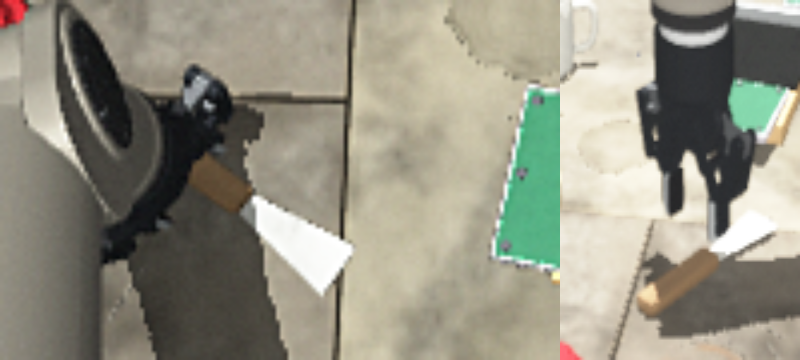

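The crop shows the open fingers straddling the handle, blade clear to the right. Lower and grip.

Call:
step_arm([
  [0.0055,-0.011,-0.04,0,0,-0.003],
  [0.0055,-0.011,-0.081,0,0,-0.003],
  [0.0055,-0.011,-0.081,0,0,-0.003],
  [0.0055,-0.011,-0.081,0,0,-0.003],
])

```text
clock: 2.12
tcp_pos: [0.5378, 0.3681, 0.0173]
orientation: [2.775, 1.473, -0.001]
contact_force: [-0.3, 0.0, 0.3]
grip_width: 0.0511
gripper_force: 0.0
```

Call:
step_arm([
  [0,0,0,0,0,0],
  [0,0,0,0,0,0],
  [0,0,0,0,0,0],
  [0,0,0,0,0,0],
  [0,0,0,0,0,0],
], jaw=1, squeeze=90)

```text
clock: 2.53
tcp_pos: [0.5389, 0.3692, 0.0191]
orientation: [-2.774, -1.473, -0.005]
contact_force: [-1.0, -0.5, 6.9]
grip_width: 0.0214
gripper_force: 88.7
```

Call:
step_arm([
  [0,0,0.05,0,0,0],
  [0,0,0.1,0,0,0],
  [0,0,0.1,0,0,0],
])

```text
clock: 2.78
tcp_pos: [0.5414, 0.3702, 0.0834]
orientation: [-2.773, -1.472, -0.016]
contact_force: [0.6, 0.3, 0.5]
grip_width: 0.0214
gripper_force: 88.6
```

Call:
step_arm([
  [0.01,-0.02,0,0,0,0.036],
  [0.02,-0.04,0,0,0,0.073],
  [0.03,-0.07,0,0,0,0.11],
  [0.0445,-0.095,0,0,0,0.146],
  [0.0445,-0.095,0,0,0,0.146],
])

```text
clock: 3.2
tcp_pos: [0.5673, 0.3065, 0.0781]
orientation: [2.365, 2.063, 0.002]
contact_force: [0.8, -1.2, 0.0]
grip_width: 0.0211
gripper_force: 88.6
```

Call:
step_arm([
  [0,0,0,0,0,0],
  [0,0,0,0,0,0],
])

```text
clock: 3.37
tcp_pos: [0.5644, 0.3121, 0.0772]
orientation: [-2.368, -2.063, -0.002]
contact_force: [-0.3, 0.0, -1.1]
grip_width: 0.0215
gripper_force: 88.6
```

```bash
python3 - <<'E'
from h import *
from scipy.spatial.transform import Rotation as R
a=eyes.grab_frame("top");o=r.get_obs();M=R.from_rotvec(o["orientation"]).as_matrix();p=o["tcp_pos"];print(p,M[:,1:])
c=eyes.grab_frame("side");np.save("pics/top1.npy",a);np.save("pics/side1.npy",c)
b=np.array([-.1377,-.9905,0])
e=p+.11*b-[0,0,.01];print("pred tip",e,proj("top",e),proj("side",e))
cv2.imwrite("pics/c3.png",np.hstack([cv2.resize(a[200:290,180:280],(400,360)),cv2.resize(c[180:300,230:363],(400,360)) ])[:,:,::-1])
E
```

```text
[0.564  0.3126 0.0769] [[ 0.9907  0.0001]
 [-0.1357  0.0011]
 [-0.0001 -1.    ]]
pred tip [0.5488 0.2037 0.0669] [[230.0131 239.5178]] [[300.721  227.3321]]
```

View pics/c3.png

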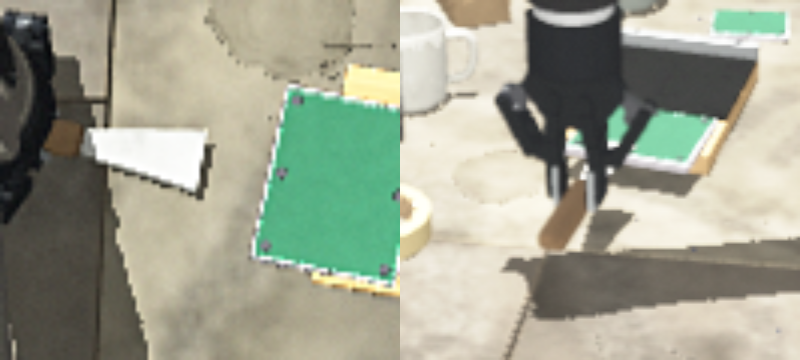

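```bash
python3 - <<'E'
from h import *
c=np.load("pics/side1.npy");h=cv2.cvtColor(c,cv2.COLOR_RGB2HSV);H,S,V=[h[...,i].astype(int) for i in range(3)]
k=big(((H>5)&(H<25)&(S>100)).astype(np.uint8),(270,235,300,270));print(k.min(0),k.max(0),k[k[:,1].argmax()],k[k[:,0].argmin()])
p=np.array([.564,.3126,.0769]);u=np.array([.1377,.9905,0]);v=np.array([.9905,-.1377,0])
t=p+.07*u-[0,0,.0191]
print(proj("side",[t-.012*v,t+.012*v,t-.012*v+[0,0,.016],t+.012*v+[0,0,.016]]))
E
```

```text
[277. 259.] [285. 262.] [282. 262.] [277. 259.]
[[283.6712 265.1998]
 [274.0706 263.7027]
 [283.5296 259.3467]
 [273.878  257.8739]]
```

Call:
step_arm([
  [0,0,-0.03,0,0,0],
  [0,0,-0.06,0,0,0],
  [0,0,-0.088,0,0,0],
  [0,0,-0.088,0,0,0],
])

```text
clock: 3.8
tcp_pos: [0.5616, 0.3116, 0.0206]
orientation: [-2.365, -2.066, 0.008]
contact_force: [-0.9, -0.5, -1.6]
grip_width: 0.0214
gripper_force: 88.6
```

Call:
step_arm([
  [-0.003,-0.023,0,0,0,0],
  [-0.006,-0.046,0,0,0,0],
  [-0.009,-0.07,0,0,0,0],
  [-0.0125,-0.093,0,0,0,0],
  [-0.016,-0.1156,0,0,0,0],
])

```text
clock: 4.22
tcp_pos: [0.5551, 0.2394, 0.0248]
orientation: [2.369, 2.063, 0.001]
contact_force: [0.2, 0.3, -0.7]
grip_width: 0.0214
gripper_force: 88.6
```

Call:
step_arm([
  [0,0,0.002,0,0,0],
  [0,0,0.004,0,0,0],
  [0,0,0.006,0,0,0],
])

```text
clock: 4.47
tcp_pos: [0.5551, 0.2425, 0.0279]
orientation: [-2.367, -2.065, -0.002]
contact_force: [-1.2, 0.6, -1.2]
grip_width: 0.0215
gripper_force: 88.6
```

Call:
step_arm([
  [-0.0001,-0.0007,0.019,0,0,0],
  [-0.0003,-0.0025,0.031,0,0,0],
  [-0.0008,-0.0056,0.043,0,0,0],
  [-0.0014,-0.01,0.054,0,0,0],
  [-0.0022,-0.0155,0.065,0,0,0],
])

```text
clock: 4.88
tcp_pos: [0.5534, 0.233, 0.0673]
orientation: [-2.366, -2.066, -0.001]
contact_force: [-0.1, 0.4, -2.9]
grip_width: 0.0214
gripper_force: 88.5
```

Call:
step_arm([
  [-0.0009,-0.0066,0.0102,0,0,0],
  [-0.002,-0.0142,0.0197,0,0,0],
  [-0.0032,-0.0228,0.0283,0,0,0],
  [-0.0045,-0.0322,0.036,0,0,0],
  [-0.0059,-0.0423,0.0427,0,0,0],
])

```text
clock: 5.3
tcp_pos: [0.5499, 0.2068, 0.0927]
orientation: [-2.367, -2.065, -0.001]
contact_force: [0.5, 2.1, -0.4]
grip_width: 0.0212
gripper_force: 88.8
```

```bash
python3 - <<'E'
from h import *
a=eyes.grab_frame("top");c=eyes.grab_frame("side");o=r.get_obs();print(o["tcp_pos"],o["contact_force"])
cv2.imwrite("pics/c4.png",np.hstack([cv2.resize(a[200:290,220:360],(400,257)),cv2.resize(c[150:250,230:386],(400,257)) ])[:,:,::-1])
E
```

```text
[0.5506 0.2057 0.093 ] [-0.4031  2.2676 -1.4141]
```

View pics/c4.png

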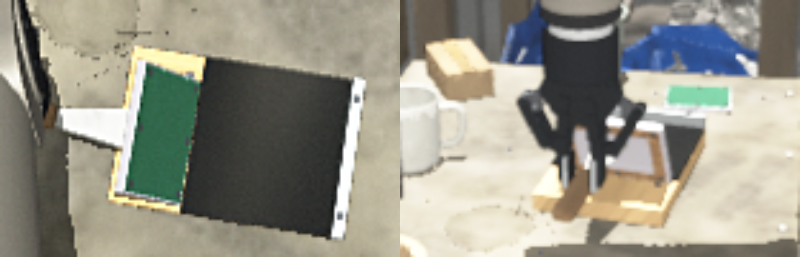

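The crop shows the cover standing ~60° on the blade, brown gasket frame visible from the side, lower edge at the step. Continue over the top.

Call:
step_arm([
  [-0.0009,-0.0066,0.004,0,0,0],
  [-0.0018,-0.0132,0.0075,0,0,0],
  [-0.003,-0.0215,0.01,0,0,0],
  [-0.0039,-0.028,0.012,0,0,0],
  [-0.0048,-0.0347,0.013,0,0,0],
])

```text
clock: 5.82
tcp_pos: [0.5471, 0.1856, 0.1001]
orientation: [2.367, 2.065, -0.0]
contact_force: [0.2, 0.4, -0.6]
grip_width: 0.0213
gripper_force: 88.9
```

Call:
step_arm([
  [-0.0011,-0.0083,0.002,0,0,0],
  [-0.0023,-0.0165,0.003,0,0,0],
  [-0.0034,-0.0248,0.003,0,0,0],
  [-0.0046,-0.033,0.003,0,0,0],
  [-0.0057,-0.0413,0.003,0,0,0],
])

```text
clock: 6.23
tcp_pos: [0.5435, 0.1609, 0.1016]
orientation: [2.367, 2.065, -0.0]
contact_force: [0.3, 0.1, -1.2]
grip_width: 0.0212
gripper_force: 88.9
```

Call:
step_arm([
  [-0.001,-0.007,0,0,0,0],
  [-0.002,-0.014,0,0,0,0],
  [-0.003,-0.021,0,0,0,0],
  [-0.004,-0.028,0,0,0,0],
  [-0.004,-0.028,0,0,0,0],
])

```text
clock: 6.65
tcp_pos: [0.5411, 0.1435, 0.1016]
orientation: [2.368, 2.064, -0.001]
contact_force: [-0.2, 0.1, -0.5]
grip_width: 0.0214
gripper_force: 88.9
```

```bash
python3 - <<'E'
from h import *
a=eyes.grab_frame("top");c=eyes.grab_frame("side");o=r.get_obs();print(o["tcp_pos"],o["contact_force"])
cv2.imwrite("pics/c5.png",np.hstack([cv2.resize(a[200:290,220:360],(400,257)),cv2.resize(c[150:250,230:386],(400,257)) ])[:,:,::-1])
E
```

```text
[0.5413 0.1447 0.1017] [-0.7748 -0.5892 -0.7645]
```

View pics/c5.png

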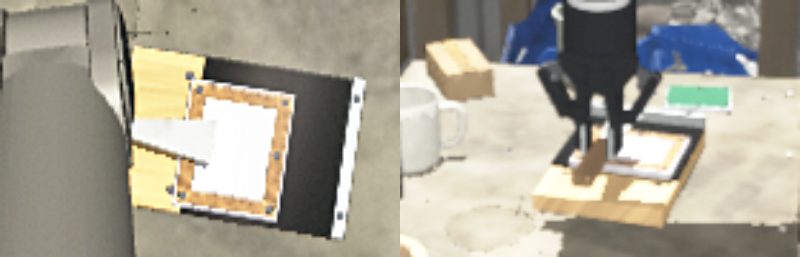

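The cover lies gasket side up on the rubber, with the blade still above it. Back off and measure.

Call:
step_arm([
  [0.004,0.03,0,0,0,0],
  [0.008,0.06,0,0,0,0],
  [0.012,0.09,0,0,0,0],
  [0.016,0.115,0,0,0,0],
  [0.016,0.115,0,0,0,0],
])

```text
clock: 7.17
tcp_pos: [0.5509, 0.2187, 0.1016]
orientation: [-2.361, -2.071, -0.003]
contact_force: [-1.1, 0.5, -1.2]
grip_width: 0.0211
gripper_force: 88.9
```

```bash
cat > m.py <<'E'
from h import *
a=eyes.grab_frame("top");o=r.get_obs();print(o["tcp_pos"],o["contact_force"])
h=cv2.cvtColor(a,cv2.COLOR_RGB2HSV);H,S,V=[h[...,i].astype(int) for i in range(3)]
O=np.array([.5357,.0537]);X=np.array([-.1377,-.9905]);Y=np.array([.9905,-.1377])
m=((H>3)&(H<17)&(S>60)&(V>100)).astype(np.uint8)
k=big(m,(262,212,342,284));R=rect(ray("top",k,.038));d=R[0]-O
e=[R[3][(i+1)%4]-R[3][i] for i in range(4)];e=max(e,key=lambda w:w@X)
print("cover",d@X,d@Y,R[1],"yaw deg",np.degrees(np.arctan2(e@Y,e@X)))
b=((V<60)).astype(np.uint8);k=big(b,(270,205,350,290));R=rect(ray("top",k,.028));print("rubber",R[0],R[1],[(q-O)@X for q in R[3]])
t=o["tcp_pos"][:2]-O;print("tcp block",t@X,t@Y)
E
python3 m.py
```

```text
[0.5508 0.2162 0.1015] [ 0.0852  0.7695 -1.8568]
cover 0.051712154179038246 -0.05787606470355819 (0.027623102068901062, 0.011323151178658009) yaw deg 2.824012346020028
rubber [ 0.521  -0.0481] (0.07569222897291183, 0.14868421852588654) [np.float64(0.14044094328104495), np.float64(0.14095919198512077), np.float64(0.06526547546355962), np.float64(0.0647472267594838)]
tcp block -0.16304982329827605 -0.007455618656993379
```

```bash
python3 - <<'E'
s=open("m.py").read().replace('k=big(m,(262,212,342,284));R=','m[:212]=0;m[284:]=0;m[:,:262]=0;m[:,342:]=0;k=np.argwhere(cv2.morphologyEx(m,cv2.MORPH_OPEN,np.ones((2,2),np.uint8)))[:,::-1];R=')
open("m.py","w").write(s+'cv2.imwrite("pics/c6.png",np.hstack([cv2.resize(a[200:290,220:360],(560,360),interpolation=cv2.INTER_CUBIC)[:,:,::-1],cv2.resize(m[200:290,262:342]*255,(240,360))[...,None].repeat(3,2)]))\n')
E
python3 m.py
```

```text
[0.5507 0.2142 0.1015] [-0.2402 -1.409  -0.4634]
cover 0.045666702207615366 -0.010600713320300536 (0.09235700964927673, 0.11243681609630585) yaw deg -5.5472111681953065
rubber [ 0.5215 -0.0497] (0.07578526437282562, 0.14860156178474426) [np.float64(0.14046532725735544), np.float64(0.14412670327468752), np.float64(0.06836248800500273), np.float64(0.06470111609145045)]
tcp block -0.16105313796916457 -0.007275957282283847
```

View pics/c6.png

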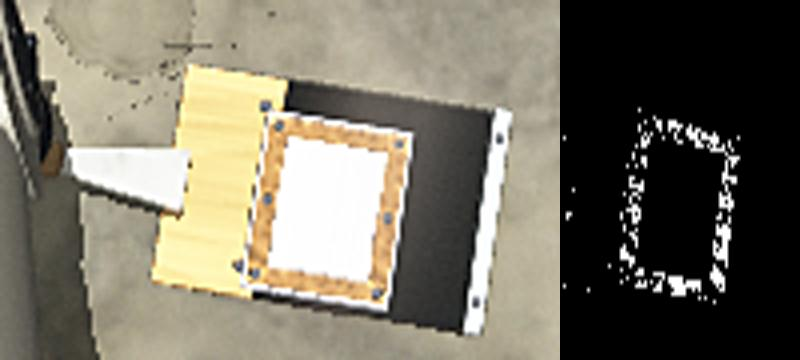

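The crop shows the cover flat, gasket up, centre px (302,253) = block (46,-11) mm, practically square with the block, ~45 mm short of the stop. I'll lower the blade onto the wood to gauge its height, then push.

Call:
step_arm([
  [-0.005,0,-0.04,0,0,0],
  [-0.005,0,-0.08,0,0,0],
  [-0.005,0,-0.0975,0,0,0],
  [-0.005,0,-0.0975,0,0,0],
  [-0.005,0,-0.0975,0,0,0],
])

```text
clock: 7.68
tcp_pos: [0.5479, 0.2127, 0.0432]
orientation: [2.368, 2.064, -0.002]
contact_force: [0.9, -0.5, -0.8]
grip_width: 0.0216
gripper_force: 88.9
```

Call:
step_arm([
  [0,0,-0.003,0,0,0],
  [0,0,-0.005,0,0,0],
  [0,0,-0.005,0,0,0],
  [0,0,-0.005,0,0,0],
])

```text
clock: 8.02
tcp_pos: [0.5483, 0.214, 0.0409]
orientation: [2.367, 2.065, 0.002]
contact_force: [0.5, 0.3, -0.7]
grip_width: 0.0214
gripper_force: 88.9
```

Call:
step_arm([
  [0,0,-0.003,0,0,0],
  [0,0,-0.005,0,0,0],
  [0,0,-0.005,0,0,0],
  [0,0,-0.005,0,0,0],
])

```text
clock: 8.35
tcp_pos: [0.5478, 0.2138, 0.0371]
orientation: [-2.367, -2.065, 0.0]
contact_force: [0.4, -0.8, -1.0]
grip_width: 0.0212
gripper_force: 88.9
```

Call:
step_arm([
  [0,0,-0.002,0,0,0],
  [0,0,-0.004,0,0,0],
  [0,0,-0.004,0,0,0],
  [0,0,-0.004,0,0,0],
])

```text
clock: 8.68
tcp_pos: [0.5478, 0.2137, 0.0346]
orientation: [-2.367, -2.065, 0.0]
contact_force: [-0.8, 0.4, 0.3]
grip_width: 0.0214
gripper_force: 88.9
```

Call:
step_arm([
  [0,0,-0.002,0,0,0],
  [0,0,-0.004,0,0,0],
  [0,0,-0.004,0,0,0],
  [0,0,-0.004,0,0,0],
])

```text
clock: 9.02
tcp_pos: [0.548, 0.2138, 0.0325]
orientation: [2.367, 2.065, 0.0]
contact_force: [-0.8, 0.7, 2.7]
grip_width: 0.0211
gripper_force: 89.2
```

Call:
step_arm([
  [0,0,0.01,0,0,0],
  [0,0,0.02,0,0,0],
  [-0.003,-0.022,0.02,0,0,0],
  [-0.006,-0.044,0.02,0,0,0],
  [-0.0092,-0.066,0.02,0,0,0],
])

```text
clock: 9.43
tcp_pos: [0.542, 0.1723, 0.0445]
orientation: [2.367, 2.065, -0.0]
contact_force: [-2.0, 0.5, 0.1]
grip_width: 0.0214
gripper_force: 88.9
```

Call:
step_arm([
  [-0.0011,-0.0083,0,0,0,0],
  [-0.0023,-0.0165,0,0,0,0],
  [-0.0034,-0.0248,0,0,0,0],
  [-0.0046,-0.033,0,0,0,0],
  [-0.0057,-0.0413,0,0,0,0],
])

```text
clock: 9.85
tcp_pos: [0.5389, 0.1496, 0.0444]
orientation: [-2.366, -2.066, -0.001]
contact_force: [0.2, 3.7, 0.4]
grip_width: 0.0213
gripper_force: 88.9
```

Call:
step_arm([
  [-0.0011,-0.0083,0,0,0,0],
  [-0.0023,-0.0165,0,0,0,0],
  [-0.0034,-0.0248,0,0,0,0],
  [-0.004,-0.029,0,0,0,0],
  [-0.0046,-0.033,0,0,0,0],
])

```text
clock: 10.27
tcp_pos: [0.5361, 0.1292, 0.0443]
orientation: [-2.367, -2.065, 0.0]
contact_force: [-0.0, 3.1, -0.5]
grip_width: 0.0212
gripper_force: 88.9
```

```bash
python3 m.py
```

```text
[0.536  0.1287 0.0444] [ 0.2502  1.8218 -0.8953]
cover 0.08719556991874218 -0.010081666654572444 (0.09234477579593658, 0.11064217239618301) yaw deg 0.543062406674944
rubber [0.4807 0.0327] (0.05648455768823624, 0.044963397085666656) [np.float64(0.056441183023592224), np.float64(0.05682274292583554), np.float64(0.0003387603175544649), np.float64(-4.279732585907963e-05)]
tcp block -0.07436404555376175 -0.010010626574480519
```

Pushing works at ~3 N. Cover centre is at x≈87 mm; press the last few mm gently until the force rises.

Call:
step_arm([
  [-0.0003,-0.002,0,0,0,0],
  [-0.0006,-0.004,0,0,0,0],
  [-0.0009,-0.006,0,0,0,0],
  [-0.0009,-0.0066,0,0,0,0],
])

```text
clock: 10.65
tcp_pos: [0.5356, 0.1256, 0.0443]
orientation: [-2.367, -2.066, 0.0]
contact_force: [0.6, 3.0, -0.8]
grip_width: 0.0215
gripper_force: 88.9
```

Call:
step_arm([
  [-0.0002,-0.0015,0,0,0,0],
  [-0.0004,-0.003,0,0,0,0],
  [-0.0004,-0.003,0,0,0,0],
  [-0.0004,-0.003,0,0,0,0],
])

```text
clock: 10.98
tcp_pos: [0.5356, 0.1241, 0.0445]
orientation: [2.367, 2.066, 0.001]
contact_force: [0.3, 3.2, -0.8]
grip_width: 0.0216
gripper_force: 88.9
```

```bash
python3 m.py
```

```text
[0.5356 0.1242 0.0445] [ 1.7042  3.3253 -1.4503]
cover 0.0927416639693731 -0.009469518468380527 (0.09301954507827759, 0.11014002561569214) yaw deg -1.1191989873877306
rubber [0.5754 0.0332] (0.06809575110673904, 0.0377337671816349) [np.float64(0.0015172367022091065), np.float64(0.038781226383959644), np.float64(0.02805839414901077), np.float64(-0.009205595532739766)]
tcp block -0.06977511578053071 -0.009811377804728183
```

Call:
step_arm([
  [-0.0002,-0.0015,0,0,0,0],
  [-0.0005,-0.0035,0,0,0,0],
  [-0.0005,-0.0035,0,0,0,0],
  [-0.0005,-0.0035,0,0,0,0],
])

```text
clock: 11.37
tcp_pos: [0.5356, 0.124, 0.0447]
orientation: [-2.365, -2.067, -0.004]
contact_force: [1.5, 8.6, 0.1]
grip_width: 0.0214
gripper_force: 88.9
```

Call:
step_arm([
  [-0.0002,-0.0015,0,0,0,0],
  [-0.0005,-0.0035,0,0,0,0],
  [-0.0005,-0.0035,0,0,0,0],
  [-0.0005,-0.0035,0,0,0,0],
])

```text
clock: 11.7
tcp_pos: [0.5355, 0.1239, 0.0449]
orientation: [-2.363, -2.067, -0.007]
contact_force: [1.7, 12.9, -0.9]
grip_width: 0.0214
gripper_force: 88.9
```

Force climbs to 13 N with no motion: the cover is seated against the stop. Retract and lay the scraper on the bench.

Call:
step_arm([
  [0.002,0.015,0,0,0,0],
  [0.008,0.06,0.01,0,0,0],
  [0.018,0.12,0.03,0,0,0],
  [0.026,0.18,0.03,0,0,0],
  [0.032,0.24,0.03,0,0,0],
])

```text
clock: 12.12
tcp_pos: [0.5547, 0.2638, 0.063]
orientation: [2.368, 2.062, -0.0]
contact_force: [1.3, -0.1, -1.4]
grip_width: 0.0213
gripper_force: 88.9
```

Call:
step_arm([
  [0.006,0.04,0,0,0,0],
  [0.01,0.08,0,0,0,0],
  [0.01,0.08,-0.02,0,0,0],
  [0.01,0.08,-0.04,0,0,0],
  [0.01,0.08,-0.05,0,0,0],
])

```text
clock: 12.53
tcp_pos: [0.5588, 0.3095, 0.0301]
orientation: [2.367, 2.064, -0.007]
contact_force: [-0.4, -0.3, -1.7]
grip_width: 0.0213
gripper_force: 88.9
```

Call:
step_arm([
  [0,0,0,0,0,0],
  [0,0,0,0,0,0],
])

```text
clock: 12.7
tcp_pos: [0.5598, 0.3093, 0.0316]
orientation: [2.369, 2.062, -0.004]
contact_force: [0.2, 0.7, 0.2]
grip_width: 0.0212
gripper_force: 88.9
```

```bash
python3 m.py
```

```text
[0.5603 0.3099 0.0323] [-0.1366 -0.0147 -0.7494]
cover 0.09314071698679566 -0.009703865932897288 (0.09301555156707764, 0.11109644919633865) yaw deg -0.11525832614182716
rubber [0.5343 0.04  ] (0.027566567063331604, 0.14905551075935364) [np.float64(0.027553563644056908), np.float64(0.02753456660962641), np.float64(-3.2710058177120914e-05), np.float64(-1.3705230066785544e-05)]
tcp block -0.25719170872301494 -0.010959033985108986
```

Cover square and seated (yaw -0.1°). Lower 13 mm and release.

Call:
step_arm([
  [0,0,-0.008,0,0,0],
  [0,0,-0.015,0,0,0],
  [0,0,-0.02,0,0,0],
  [0,0,-0.0215,0,0,0],
  [0,0,-0.0215,0,0,0],
])

```text
clock: 13.17
tcp_pos: [0.5599, 0.3115, 0.0194]
orientation: [-2.367, -2.065, 0.0]
contact_force: [0.2, -0.3, -0.8]
grip_width: 0.0215
gripper_force: 88.9
```

Call:
step_arm([
  [0,0,0,0,0,0],
  [0,0,0,0,0,0],
])

```text
clock: 13.33
tcp_pos: [0.56, 0.3117, 0.0195]
orientation: [2.367, 2.066, 0.0]
contact_force: [-0.1, -0.1, -0.7]
grip_width: 0.0212
gripper_force: 88.9
```

Call:
step_arm([
  [0,0,0,0,0,0],
  [0,0,0,0,0,0],
  [0,0,0,0,0,0],
  [0,0,0,0,0,0],
  [0,0,0,0,0,0],
], jaw=0.4)

```text
clock: 13.75
tcp_pos: [0.56, 0.3117, 0.0196]
orientation: [2.367, 2.065, 0.0]
contact_force: [0.1, -1.0, 0.8]
grip_width: 0.0513
gripper_force: 0.0
```

Call:
step_arm([
  [0,0,0.02,0,0,0],
  [0,0,0.06,0,0,0],
  [0,0,0.12,0,0,0],
  [0,0,0.18,0,0,0],
  [0,0,0.2,0,0,0],
])

```text
clock: 14.17
tcp_pos: [0.5627, 0.3126, 0.1457]
orientation: [2.367, 2.064, 0.012]
contact_force: [1.5, 0.7, 0.3]
grip_width: 0.0512
gripper_force: 0.0
```

Call:
step_arm([
  [0,0.1,0.05,0,0,0],
  [0,0.15,0.05,0,0,0],
  [0,0.2,0.05,0,0,0],
  [0,0.25,0.05,0,0,0],
  [0,0.25,0.05,0,0,0],
])

```text
clock: 14.58
tcp_pos: [0.5565, 0.4714, 0.1701]
orientation: [-2.353, -2.074, -0.006]
contact_force: [-0.7, 0.9, -0.8]
grip_width: 0.0515
gripper_force: 0.0
```

```bash
python3 m.py; python3 - <<'E'
from h import *
a=eyes.grab_frame("top");c=eyes.grab_frame("side")
cv2.imwrite("pics/c7.png",np.hstack([cv2.resize(a[120:300,150:430],(500,321)),cv2.resize(c[150:300,200:340],(300,321)) ])[:,:,::-1])
E
```

```text
[0.5576 0.467  0.1697] [ 0.3508 -0.2776 -0.1438]
cover 0.09294657221964538 -0.007493505548537331 (0.09261839091777802, 0.10667668282985687) yaw deg -0.11526897507229758
rubber [0.5343 0.04  ] (0.027566567063331604, 0.14905551075935364) [np.float64(0.027553563644056908), np.float64(0.02753456660962641), np.float64(-3.2710058177120914e-05), np.float64(-1.3705230066785544e-05)]
tcp block -0.4123810016134133 -0.0352104500243934
```

View pics/c7.png

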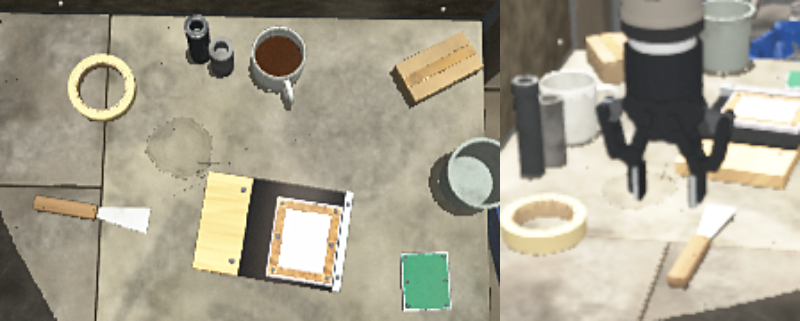

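The last picture shows the cover gasket up against the stop at (300,240), the scraper flat on the bench at (90,212) clear of the block, and the mug, tape and pot where they were.

```bash
python3 -c "
from bench import r
print(r.hand_in())"
```

```text
the job is handed in; nothing more can be done
None
```

The job is handed in, with no verdict returned: the cover lies gasket side up, square against the stop (yaw about 0.1° by camera), the scraper is flat on the bench off the block, and the mug, tape and pot look untouched.

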